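# Pack a watch repair into its job tray

### The job

Pack the opened-up watch job into its tray: lay the wristwatch head face up in the middle of the felt-lined square bin, stand the smaller parts tin in the middle of the oblong bin, and set the holder with the movement in it in the middle of the round dish, then stand the clear dust cover over it, level and inside the dish's rim. The pocket watch, the empty holder and the larger tin belong to other jobs and must stay just where they are. Set everything down gently, dropping nothing.

Things in the scene. Friction and masses are not known exactly. Their poses are not given: they have to be found in the camera images.
- watch: wristwatch head without strap, lying face up: round steel case 41 mm across and 12 mm thick with white dial, four lugs (two at each end, 50 mm over their tips, 24 mm over a pair) and a small crown at one side. Origin: centre of the underside; z up through the dial, y along the lug-to-lug line, x towards the crown (24 mm from the centre). About 90 g.
- movement: holder with a watch movement in it: two aluminium jaw blocks joined by rods and a screw, 43 mm long, 32 mm wide, jaws 14.5 mm high, a round brass movement 30 mm across on them. Origin: centre of the underside; z up, x along the screw (brass head, 11 mm across, reaching to 26 mm at +x), y across the 32 mm width, where the jaws' flat sides can be gripped. About 70 g
- small_tin: the smaller of two round closed aluminium parts tins with knurled lid, 46 mm across, 22 mm high. Origin: centre of the underside, z up. About 50 g.
- dust_cover: clear plastic bell-shaped dust cover, open underneath, 80 mm across (75 mm inside), shoulder 34 mm high, inner height 31 mm; on top, in the middle, a black knob 16 mm across from height 34 to 55 mm, by which it is lifted. Origin: centre of its open lower rim, z up. About 60 g.
- square_bin: square white bin, 108 mm outside, 102 mm inside, walls 14 mm high, grey felt on its floor. Fixed in one of three bays (which differs) of the low aluminium job tray, rim 8 mm above the bench, which may lie slightly turned. Origin: centre of its underside, 3 mm above the bench; felt top 5 mm above the origin; x and y along its sides
- round_dish: round white dish 110 mm across, about 102 mm inside, rim 10 mm high; fixed in a bay of the same tray. Origin: centre of its underside, 3 mm above the bench; its flat inner floor is 4 mm above the origin.
- oblong_bin: oblong white bin without felt, 70 mm (its x) by 108 mm (its y) outside, 64 by 102 mm inside, walls 12 mm high; fixed in a bay of the same tray. Origin: centre of its underside, 3 mm above the bench; its inner floor is 3 mm above the origin.
- pocket_watch: look-alike, to be left alone: steel pocket watch 45 mm across, 12 mm thick, white dial, no lugs, but a crown and a wire bow that reach out to 46 mm from its centre at +y. Origin: centre of the underside, z up.
- empty_holder: look-alike, to be left alone: the same kind of holder as the one with the movement, but empty, with an open gap between its jaws. Origin: centre of the underside, x along the screw, z up.
- large_tin: look-alike, to be left alone: the larger round aluminium parts tin, 64 mm across, 24 mm high. Origin: centre of the underside, z up.

How it is judged (in metres and radians):
On the way, in this order (a step that is already met when the one before it is completed fails the run):
1. the holder with the movement stands in the middle of the round dish (horizontal distance between movement and round_dish below 0.015 m and z of movement in the frame of round_dish between 0.001 and 0.007 m and angle between movement's own z axis and vertical below 0.12 rad and linear speed of movement below 0.02 m/s and angular speed of movement below 0.2 rad/s), for 0.2 s.
2. the dust cover stands over it on the dish's floor (all of step 1 and horizontal distance between dust_cover and round_dish below 0.015 m and z of dust_cover in the frame of round_dish between 0.001 and 0.007 m and angle between dust_cover's own z axis and vertical below 0.12 rad and linear speed of dust_cover below 0.02 m/s and angular speed of dust_cover below 0.2 rad/s), for 0.2 s.
At the end, for the whole second after the job is handed in: Watch face up on the square bin's felt, small tin in the oblong bin, movement in the round dish, dust cover on the dish floor over it: each within 15 mm of the centre, 3 mm of resting height, level to 0.12 rad, at rest. Pocket watch, empty holder and large tin within 20 mm of their start (all of step 2 and horizontal distance between watch and square_bin below 0.015 m and z of watch in the frame of square_bin between 0.002 and 0.008 m and angle between each of watch, small_tin's own z axis and vertical below 0.12 rad and linear speed of each of watch, small_tin below 0.02 m/s and angular speed of each of watch, small_tin below 0.2 rad/s and horizontal distance between small_tin and oblong_bin below 0.015 m and z of small_tin in the frame of oblong_bin between 0 and 0.006 m and distance of each of pocket_watch, empty_holder, large_tin from where it was at the start of the episode below 0.02 m); the robot touches nothing.
It fails at once if the pocket watch, empty holder or large tin is displaced by more than 20 mm (distance of any of pocket_watch, empty_holder, large_tin from where it was at the start of the episode above 0.02 m).
It fails at once if the watch, movement, small tin or dust cover is dropped or thrown (faster than 0.5 m/s out of the gripper) ((linear speed of watch above 0.5 m/s and contact force between the fingers and watch below 0.01 N) or (linear speed of movement above 0.5 m/s and contact force between the fingers and movement below 0.01 N) or (linear speed of small_tin above 0.5 m/s and contact force between the fingers and small_tin below 0.01 N) or (linear speed of dust_cover above 0.5 m/s and contact force between the fingers and dust_cover below 0.01 N)).
It also fails if it takes over 112 s, if anything falls off the work surface, if the arm or the gripper's body presses on something with over 40 N, if the wrist force passes 120 N, or if a joint passes its speed limit or range.

### The arm

A 6-joint arm with a two-finger parallel gripper is mounted at the origin on the work surface. World frame = base frame: x ahead of the robot, y to its left, z up, the work surface at z = 0. Lengths are in m, angles in degrees, forces in N, time in s.
With the tool pointing down it reaches from about 0.325 to 0.9 m from the base axis. Payload 6.1 kg.
Tool frame: the origin (TCP) lies on the centre line of the jaws, within the pads' length; the fingertips stand ctrl.tips_ahead ahead of it and the grasp point (between the pads) lies 2 mm behind it (ctrl.tips_ahead is the distance from the TCP to the fingertips, in m); z points along the fingers, y is the line along which they close (so a half turn about z gives the same grasp; the last joint's range is limited). The gripper opens to 85 mm and grips with 20 to 120 N. Pads are 22 mm wide; open, the fingers measure 114 mm over their backs; the gripper's body (76 mm by 85 mm) begins 54 mm behind the grasp point. The pads swing forward as they close: fully open they stand 13 mm farther back than shut.
Start: joints at [-72.829, 12.628, 87.462, -0, 79.91, -7.225], TCP at [0.258, -0.569, 0.248] pointing down, gripper open.
Joint ranges: [-170.65, 170.65], [-52.31, 119.04], [5.05, 147.46], [-71.25, 251.25], [11.57, 151.72], [-153.62, 153.62]. Speed limits (degrees/s): [147.25, 147.25, 172.46, 180, 180, 180].

### API

Orientations are given as [roll, pitch, yaw] about the fixed x, y, z axes, in that order (R = Rz(yaw) Ry(pitch) Rx(roll)).
In Python, from rig import monitor, cams, ctrl gives the robot as it stands.
- The arm moves only by the tool arm_command, never from a script. Its argument "motion" is a list of rows, each an object of numbers: "x", "y", "z": the shift along the tool's x, y, z scaled (see below); "yaw": the turn about the tool's z scaled (see below); "hand": the closure, from -1 (fully open) to 1 (shut). A call has 1 to 5 rows; each row shifts and turns the commanded pose from where the row before left it, along the tool's axes as they then stand; what a row does not reach is not made up. The controller multiplies each number of a shift by 1 m and each number of a turn by 2 pi rad. A row lasts 1/8 s, in which the tool goes at most 62.5 mm and 10.7 degrees, less where a joint would pass 70% of its speed; a pose out of reach is approached as far as the arm can. A call with a number of a shift or a turn outside -1 to 1 is refused whole. A call with a gripper value outside its range is refused whole. The fingers move at their own pace and stop on an object; "force" is the grip in N (left out, the last holds). Time passes only in rows, so rows that do not move let the fingers close. It gives the time, the measured TCP pose, the force, the opening and the grip force at its end, in the units of the state.
- monitor.get_state(): the state, without advancing time (a new reading comes with each control period).
- cams.get_image(name): name is "side" or "top" or "wrist"; returns the picture (480x640x3 uint8, red, green, blue); there is no depth.
- cams.camera_params(name): a dict with "K" (3x3 intrinsics, pixels), "rvec" (rotation vector, rad) and "tvec" (3), from world to camera coordinates, as OpenCV has them. Camera axes: x right, y down, z forward; pixel columns grow to the right and rows downward; lengths in m; the calibration is good to about 2 mm. The wrist camera is an equidistant fisheye: a pixel r from the principal point sees the ray r / f radians off the axis. A picture is of the moment at which its call begins: read the wrist's pose just before it. camera_params takes no time and is no camera call; for the wrist camera it gives the pose at the moment of the call.
- ctrl.job_done(): hands the job in; it is judged then, once.
The state is a dict: "clock": time; "qpos": joint angles; "joint_vel": joint speeds; "joint_efforts": joint torques, N m; "position": TCP position; "orientation": TCP orientation; "contact_force": force on the tool from outside, world axes, zero at the start; "torque": the same for the moment, N m; "finger_gap": opening from 0.0 (shut) to 1.0 (fully open); "grasp_force": force on a finger pad.
Only numpy, scipy, OpenCV 4.12 (cv2) and the standard library are available. Lean on these libraries where they do the work, as an engineer would, in place of code of your own. Each camera call takes 0.05 s, during which the arm holds its last target. There are 200 camera calls.

## Working session

There is one attempt and no reset: what is moved stays moved. The work goes in short steps, Python scripts to look and compute and a tool call to move; the robot and the scene stay as the last step left them, time stands still between calls to the robot, and variables do not carry over. Pictures are saved under pics/ and viewed, at most 14 in all, crops included, and the job is handed in when it is done.

Besides the shell and the picture viewer there is one more tool, called after "Emit:" as name(argument=value, ...) on one line, values as JSON. arm_command: Moves the arm, as the interface text tells. Its arguments: {"type":"object","properties":{"motion":{"type":"array"},"force":{"type":"number"}},"required":["motion"]}

```bash
mkdir -p pics; ls
python3 - <<'E'
from rig import monitor,cams,ctrl
import cv2
s=monitor.get_state();print(s);print(ctrl.tips_ahead)
for n in("top","side","wrist"):
    p=cams.camera_params(n);print(n,p)
    cv2.imwrite(f"pics/{n}0.png",cams.get_image(n)[:,:,::-1])
E
```

```text
pics
{'clock': 0.0, 'qpos': array([-7.28292703e+01,  1.26740310e+01,  8.75269659e+01, -6.73495007e-05,
        7.99091093e+01, -7.22372361e+00]), 'joint_vel': array([-0.02247497,  0.01039565,  0.0188547 , -0.09991498, -0.04605319,
        0.07402343]), 'joint_efforts': array([-5.34750088e-04, -4.96897566e+01, -3.89395595e+01, -1.13352990e-04,
        1.12431654e-02, -1.16126381e-05]), 'position': array([ 0.25797332, -0.56864588,  0.2472012 ]), 'orientation': array([-1.79890759e+02, -1.37794199e-02,  2.43944520e+01]), 'contact_force': array([-0.1553417 , -0.00047537, -0.13116985]), 'torque': array([-0.00683733,  0.01886397,  0.06645066]), 'grasp_force': 0.0, 'finger_gap': 0.9996925903387756}
0.017
top {'K': array([[518.43771464,   0.        , 325.05441443],
       [  0.        , 518.43771464, 232.47905523],
       [  0.        ,   0.        ,   1.        ]]), 'rvec': array([ 2.194091  , -2.1663781 ,  0.02355752]), 'tvec': array([0.015924  , 0.52577883, 1.0366197 ])}
side {'K': array([[446.35324622,   0.        , 314.70139369],
       [  0.        , 446.35324622, 240.11521452],
       [  0.        ,   0.        ,   1.        ]]), 'rvec': array([ 0.35668177, -2.65303777,  1.36660687]), 'tvec': array([0.51161439, 0.09916646, 0.92971171])}
wrist {'K': array([[371.64829954,   0.        , 320.55302103],
       [  0.        , 371.64829954, 241.55701034],
       [  0.        ,   0.        ,   1.        ]]), 'rvec': array([-2.41692086,  1.55710903,  0.24326078]), 'tvec': array([-0.6231382 , -0.03954502,  0.38019311])}
```

View pics/top0.png

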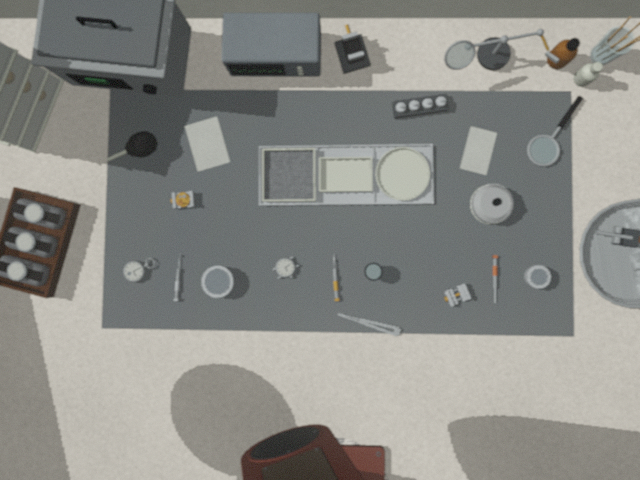

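View pics/side0.png

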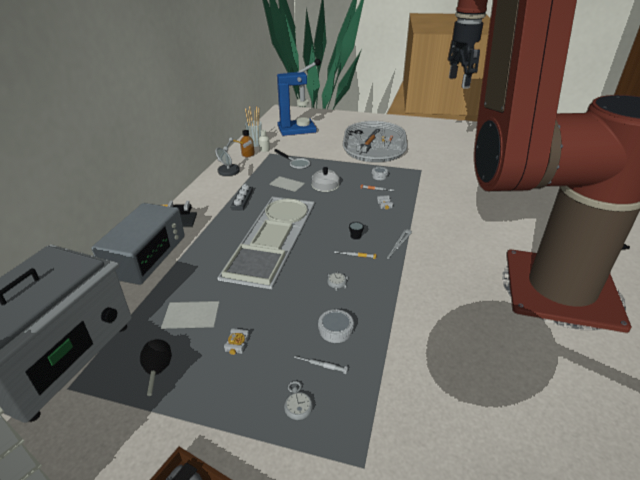

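```bash
cat > h.py <<'E'
import numpy as np,cv2
from scipy.spatial.transform import Rotation as R
from scipy.optimize import least_squares
from rig import monitor,cams,ctrl
def ray(p,uv,fish=False):
    K=p['K'];Rm=cv2.Rodrigues(np.array(p['rvec'],float))[0]
    x=(uv[0]-K[0,2])/K[0,0];y=(uv[1]-K[1,2])/K[1,1]
    if fish:
        r=np.hypot(x,y)+1e-12;d=np.array([x/r*np.sin(r),y/r*np.sin(r),np.cos(r)])
    else: d=np.array([x,y,1.]);d/=np.linalg.norm(d)
    return -Rm.T@np.array(p['tvec']).ravel(),Rm.T@d
def atz(p,uv,z,fish=False):
    c,d=ray(p,uv,fish);return c+d*(z-c[2])/d[2]
def tri(*rays):
    A=sum(np.eye(3)-np.outer(d,d) for c,d in rays);b=sum((np.eye(3)-np.outer(d,d))@c for c,d in rays)
    X=np.linalg.solve(A,b);return X,[float(np.linalg.norm((np.eye(3)-np.outer(d,d))@(X-c))) for c,d in rays]
def proj(p,X,fish=False):
    K=p['K'];v=cv2.Rodrigues(np.array(p['rvec'],float))[0]@np.array(X)+np.array(p['tvec']).ravel()
    if fish:
        h=np.hypot(v[0],v[1]);t=np.arctan2(h,v[2]);a=v[:2]/h*t
    else:a=v[:2]/v[2]
    return a*K[0,0]+K[:2,2]
def pose():
    s=monitor.get_state();return s,np.array(s['position']),R.from_euler('xyz',s['orientation'],degrees=True)
def go(target,yaw=None):
    "world target -> shift in tool axes now (m), total and tool turn (2pi units)"
    s,p,r=pose();d=r.inv().apply(np.array(target)-p)
    t=None if yaw is None else -(((yaw-s['orientation'][2])+90)%180-90)
    return d.round(4),t,None if t is None else round(t/360,4)
E
python3 - <<'E'
from h import *
T=cams.camera_params('top');S=cams.camera_params('side')
pts={'watch':((285,268),(338,281)),'mov':((182,200),(237,338)),'small_tin':((539,275),(380,171)),'cover knob':((496,202),(326,171)),'sq':((290,175),(255,264)),'ob':((347,176),(273,235)),'rd':((404,174),(289,211)),'pocket':((134,271),(298,402)),'empty':((458,294),(385,202)),'large':((218,280),(336,322)),'loupe':((373,271),(356,228))}
for n,(a,b) in pts.items():
    X,e=tri(ray(T,a),ray(S,b));print(n,X.round(3),np.round(e,3),'top@z.01',atz(T,a,.01).round(3))
W=cams.camera_params('wrist');s,p,r=pose()
Rm=cv2.Rodrigues(W['rvec'])[0];c=-Rm.T@W['tvec'];print('cam in tool',r.inv().apply(c-p),'axis',r.inv().apply(Rm[2]),'right',r.inv().apply(Rm[0]))
def big(n,x,y,w,h,f):return cv2.resize(cv2.imread(f'pics/{n}0.png')[y:y+h,x:x+w],(w*f,h*f),interpolation=cv2.INTER_CUBIC)
a=big('top',250,135,200,80,4);b=np.hstack([big('top',x,y,50,50,4) for x,y in((260,243),(157,175),(514,252),(467,179))])
cv2.imwrite('pics/c1.png',np.vstack([a,b]))
E
```

```text
watch [0.452 0.104 0.005] [0.001 0.001] top@z.01 [0.453 0.103 0.01 ]
mov [0.588 0.316 0.016] [0. 0.] top@z.01 [0.589 0.318 0.01 ]
small_tin [ 0.444 -0.404  0.018] [0.002 0.002] top@z.01 [ 0.446 -0.407  0.01 ]
cover knob [ 0.586 -0.312  0.045] [0.001 0.001] top@z.01 [ 0.592 -0.322  0.01 ]
sq [0.643 0.096 0.007] [0. 0.] top@z.01 [0.643 0.096 0.01 ]
ob [ 0.642 -0.021  0.007] [0. 0.] top@z.01 [ 0.642 -0.021  0.01 ]
rd [ 0.644 -0.138  0.006] [0.003 0.003] top@z.01 [ 0.647 -0.137  0.01 ]
pocket [0.442 0.412 0.014] [0. 0.] top@z.01 [0.442 0.413 0.01 ]
empty [ 0.404 -0.247  0.006] [0.001 0.001] top@z.01 [ 0.405 -0.246  0.01 ]
large [0.425 0.237 0.021] [0.001 0.001] top@z.01 [0.426 0.24  0.01 ]
loupe [ 0.449 -0.074  0.025] [0. 0.] top@z.01 [ 0.449 -0.075  0.01 ]
cam in tool [ 0.07700567 -0.00074887 -0.12575995] axis [-3.02064794e-01 -3.31105523e-04  9.53287339e-01] right [1.19033533e-06 9.99999940e-01 3.47707400e-04]
```

View pics/c1.png

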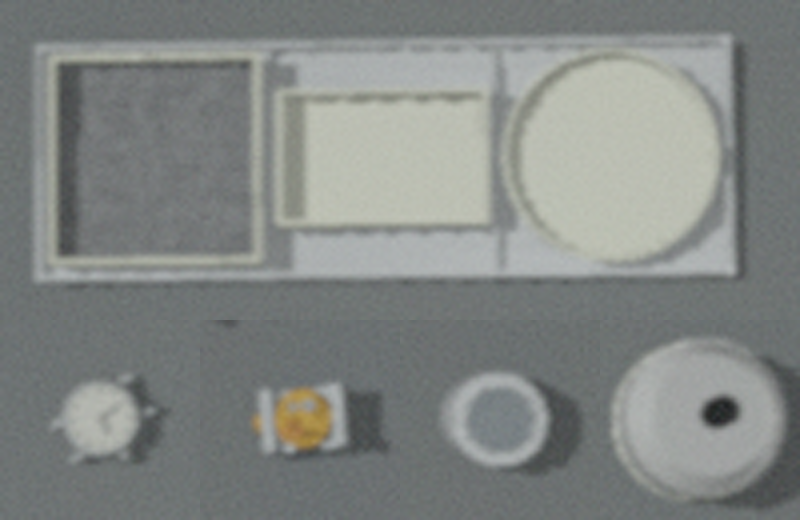

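The crop shows the square bin centred at about top px (289,175), the oblong at (345.5,174.7) and the dish at (403,174). The movement's screw head points left (world +y) and the watch's crown points right.

```bash
cat >> h.py <<'E'
def plan(target,yaw,n=5):
    s,p,r=pose();y0=s['orientation'][2];dy=((yaw-y0)+90)%180-90;d=(np.array(target)-p)/n
    print('pose',p.round(4),s['orientation'].round(2),'t',round(s['clock'],2),'dist/row',np.linalg.norm(d).round(4),'turn/row',round(dy/n,2))
    for i in range(n):
        rr=R.from_euler('xyz',[180,0,y0+dy*i/n],degrees=True);print((rr.inv().apply(d)).round(4).tolist(),round(-dy/n/360,4))
E
python3 - <<'E'
from h import *
T=cams.camera_params('top')
for n,u,z in(('sq',(289,175),.017),('ob',(345.3,174.6),.015),('rd',(403,174),.013)):print(n,atz(T,u,z).round(4))
plan([.444,-.404,.14],0.65)
E
```

```text
sq [0.6417 0.0975 0.017 ]
ob [ 0.6438 -0.017   0.015 ]
rd [ 0.6464 -0.1341  0.013 ]
pose [ 0.258  -0.5687  0.2474] [-1.7991e+02 -1.0000e-02  2.4400e+01] t 0.15 dist/row 0.0541 turn/row -4.75
[0.0475, -0.0146, 0.0215] 0.0132
[0.0461, -0.0185, 0.0215] 0.0132
[0.0444, -0.0223, 0.0215] 0.0132
[0.0424, -0.0259, 0.0215] 0.0132
[0.0401, -0.0293, 0.0215] 0.0132
```

Emit:
arm_command(motion=[{"x": 0.0475,"y": -0.0146,"z": 0.0215,"yaw": 0.0132},{"x": 0.046,"y": -0.0185,"z": 0.0215,"yaw": 0.0132},{"x": 0.0444,"y": -0.0223,"z": 0.0215,"yaw": 0.0132},{"x": 0.0424,"y": -0.026,"z": 0.0215,"yaw": 0.0132},{"x": 0.04,"y": -0.0293,"z": 0.0215,"yaw": 0.0132}])

```text
schema error: expected keys x, y, z, yaw, hand
```

Emit:
arm_command(motion=[{"x": 0},{"x": 0}])

```text
schema error: expected keys x, y, z, yaw, hand
```

```bash
cat >> h.py <<'E'
import pickle
def snap(name):
    s,p,r=pose();W=cams.camera_params('wrist');im=cams.get_image('wrist');cv2.imwrite(f'pics/{name}.png',im[:,:,::-1])
    pickle.dump(W,open(f'pics/{name}.pkl','wb'));print(name,p.round(4),s['orientation'].round(2),round(s['clock'],2),s['contact_force'].round(1),round(s['finger_gap'],3),s['grasp_force']);return W
def W(name):return pickle.load(open(f'pics/{name}.pkl','rb'))
E
python3 - <<'E'
from h import *
w=snap('w1');print(proj(w,[.444,-.404,.022],True),proj(w,[.586,-.312,.05],True))
plan([.60,-.33,.2],0.65)
E
```

```text
w1 [ 0.258  -0.5687  0.2474] [-1.7991e+02 -1.0000e-02  2.4400e+01] 0.15 [ 0.1  0.  -0.2] 1.001 0.0
[245.54930667 -28.26554526] [ 225.45165723 -159.75651969]
pose [ 0.258  -0.5689  0.2476] [-1.7993e+02 -1.0000e-02  2.4390e+01] t 0.2 dist/row 0.084 turn/row -4.75
[0.082, -0.0153, 0.0095] 0.0132
[0.0805, -0.022, 0.0095] 0.0132
[0.0784, -0.0286, 0.0095] 0.0132
[0.0757, -0.035, 0.0095] 0.0132
[0.0726, -0.0411, 0.0095] 0.0132
```

View pics/w1.png

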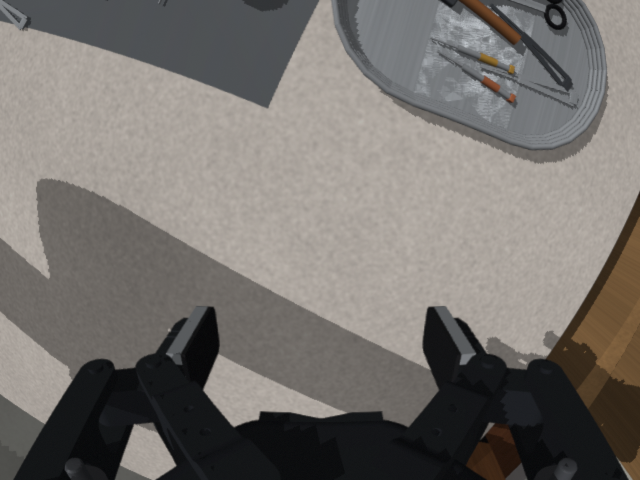

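The wrist picture shows only the open fingers and bare bench; the move was refused because every key is needed.

Emit:
arm_command(motion=[{"x": 0.0475,"y": -0.0146,"z": 0.0215,"yaw": 0.0132,"hand": -1},{"x": 0.046,"y": -0.0185,"z": 0.0215,"yaw": 0.0132,"hand": -1},{"x": 0.0444,"y": -0.0223,"z": 0.0215,"yaw": 0.0132,"hand": -1},{"x": 0.0424,"y": -0.026,"z": 0.0215,"yaw": 0.0132,"hand": -1},{"x": 0.04,"y": -0.0293,"z": 0.0215,"yaw": 0.0132,"hand": -1}])

```text
clock: 0.82
position: [0.4449, -0.4032, 0.1401]
orientation: [180.0, -0.0, 0.5]
contact_force: [0.3, 0.6, 0.3]
finger_gap: 0.999
grasp_force: 0.0
```

Emit:
arm_command(motion=[{"x": 0,"y": 0,"z": 0,"yaw": 0,"hand": -1},{"x": 0,"y": 0,"z": 0,"yaw": 0,"hand": -1}])

```text
clock: 1.08
position: [0.4438, -0.4046, 0.1408]
orientation: [180.0, 0.0, 0.7]
contact_force: [-0.5, -0.5, 0.4]
finger_gap: 1.004
grasp_force: 0.0
```

Run:
```python
from h import *
w=snap('w2');print(proj(w,[.444,-.404,.022],True),proj(w,[.586,-.312,.05],True),proj(w,[.6464,-.1341,.013],True))
# blob centre of the tin: print candidate bright pixels
im=cv2.imread('pics/w2.png')
u,v=proj(w,[.444,-.404,.022],True).astype(int)
cv2.imwrite('pics/w2c.png',cv2.resize(im[max(0,v-110):v+110,u-130:u+130],None,fx=2,fy=2));print(max(0,v-110),u-130)
```

```text
w2 [ 0.4438 -0.4046  0.1408] [1.7999e+02 2.0000e-02 7.2000e-01] 1.07 [-0.5 -0.5  0.4] 1.004 0.0
[320.65305093 240.16346432] [171.21429092  27.96225317] [15.43714209 13.42930433]
130 190
```

View pics/w2.png

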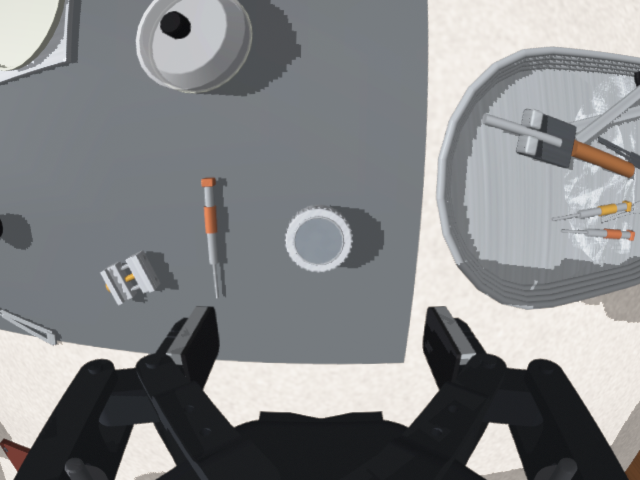

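The tin's centre is at (320,239), just where predicted, so the global positions are good to about 1–2 mm. The knob top is at (176,25).

Emit:
arm_command(motion=[{"x": 0,"y": 0,"z": 0.055,"yaw": 0,"hand": -0.5},{"x": 0,"y": 0,"z": 0.04,"yaw": 0,"hand": -0.5},{"x": 0,"y": 0,"z": 0.015,"yaw": 0,"hand": -0.5},{"x": 0,"y": 0,"z": 0.008,"yaw": 0,"hand": -0.5},{"x": 0,"y": 0,"z": 0,"yaw": 0,"hand": -0.5}], force=30)

```text
clock: 1.75
position: [0.4442, -0.4055, 0.0239]
orientation: [179.9, -0.1, 0.6]
contact_force: [0.1, 0.2, -0.3]
finger_gap: 0.753
grasp_force: 0.0
```

Emit:
arm_command(motion=[{"x": 0,"y": 0,"z": 0,"yaw": 0,"hand": 0.5},{"x": 0,"y": 0,"z": 0,"yaw": 0,"hand": 0.5},{"x": 0,"y": 0,"z": 0,"yaw": 0,"hand": 0.5},{"x": 0,"y": 0,"z": 0,"yaw": 0,"hand": 0.5},{"x": 0,"y": 0,"z": 0,"yaw": 0,"hand": 0.5}], force=30)

```text
clock: 2.38
position: [0.4449, -0.4056, 0.0249]
orientation: [179.8, -0.1, 0.7]
contact_force: [-0.9, 0.8, 6.1]
finger_gap: 0.517
grasp_force: 30.7
```

Emit:
arm_command(motion=[{"x": 0,"y": 0,"z": -0.02,"yaw": 0,"hand": 0.5},{"x": 0,"y": 0,"z": -0.045,"yaw": 0,"hand": 0.5},{"x": 0.0125,"y": -0.0242,"z": -0.02,"yaw": 0,"hand": 0.5},{"x": 0.0255,"y": -0.0483,"z": -0.01,"yaw": 0,"hand": 0.5},{"x": 0.0255,"y": -0.0483,"z": 0,"yaw": 0,"hand": 0.5}])

```text
clock: 3.0
position: [0.5076, -0.2827, 0.121]
orientation: [179.9, -0.2, 0.6]
contact_force: [0.9, -0.5, 0.1]
finger_gap: 0.519
grasp_force: 31.0
```

Emit:
arm_command(motion=[{"x": 0.0255,"y": -0.0483,"z": 0,"yaw": 0,"hand": 0.5},{"x": 0.0255,"y": -0.0483,"z": 0,"yaw": 0,"hand": 0.5},{"x": 0.0255,"y": -0.0483,"z": 0,"yaw": 0,"hand": 0.5},{"x": 0.0255,"y": -0.0483,"z": 0,"yaw": 0,"hand": 0.5},{"x": 0.0255,"y": -0.0483,"z": 0,"yaw": 0,"hand": 0.5}])

```text
clock: 3.62
position: [0.6319, -0.0383, 0.1195]
orientation: [180.0, -0.1, 0.7]
contact_force: [0.6, -0.6, -0.1]
finger_gap: 0.518
grasp_force: 31.0
```

Emit:
arm_command(motion=[{"x": 0.0125,"y": -0.0242,"z": 0,"yaw": 0,"hand": 0.5},{"x": 0,"y": 0,"z": 0,"yaw": 0,"hand": 0.5},{"x": 0,"y": 0,"z": 0,"yaw": 0,"hand": 0.5}])

```text
clock: 4.0
position: [0.643, -0.0161, 0.1186]
orientation: [180.0, -0.0, 0.6]
contact_force: [-0.3, -0.4, -0.9]
finger_gap: 0.523
grasp_force: 31.0
```

Run:
```python
from h import *
w=snap('w3');print(proj(w,[.6438,-.017,.015],True));print(go([.6438,-.017,.0315],0.65))
```

```text
w3 [ 0.643  -0.0161  0.1186] [ 1.7997e+02 -2.0000e-02  6.5000e-01] 4.0 [-0.3 -0.4 -0.9] 0.523 31.015833565033972
[322.92541816 246.36407025]
(array([0.0009, 0.0004, 0.0869]), np.float64(-0.04993690347745883), np.float64(-0.0001))
```

View pics/w3.png

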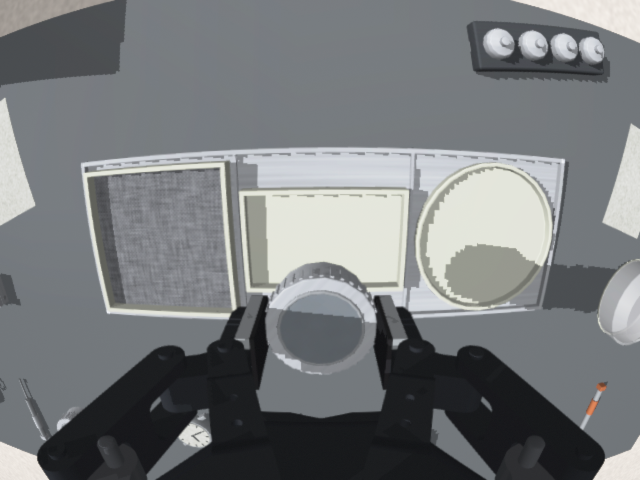

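The tin hangs level in the fingers. The oblong bin's rim runs from (240,190) to (409,291), the square bin's corners are (85,168), (227,163), (237,310) and (108,313), and the dish spans (416–553, 163–309).

Run:
```python
from h import *
w=W('w3');T=cams.camera_params('top')
f=lambda u,z:atz(w,u,z,True)
sq=[f(u,.017) for u in((85,167),(228,162),(237,311),(108,314))];ob=[f(u,.015) for u in((239,190),(409,188),(405,292),(245,292))]
rd=[f(u,.013) for u in((416,237),(553,228),(495,163),(484,309))]
for n,q in(('sq',sq),('ob',ob),('rd',rd)):print(n,np.mean(q,0).round(4),np.array(q)[:,:2].round(3).tolist())
c=lambda x,y:(x/4+249.6,y/4+134.6)
for n,a,b in(('sqTL',(48,57),(85,167)),('sqTR',(263,56),(228,162)),('obTL',(275,92),(239,190)),('obTR',(491,91),(409,188)),('rdR',(723,155),(553,228)),('rdL',(502,158),(416,237))):
    X,e=tri(ray(T,c(*a)),ray(w,b,True));print(n,X.round(3),np.round(e,4))
```

```text
sq [0.6454 0.097  0.017 ] [[0.701, 0.151], [0.699, 0.043], [0.596, 0.043], [0.586, 0.151]]
ob [ 0.6463 -0.0181  0.015 ] [[0.681, 0.037], [0.683, -0.071], [0.611, -0.074], [0.61, 0.036]]
rd [ 0.6517 -0.1344  0.013 ] [[0.65, -0.079], [0.659, -0.188], [0.703, -0.131], [0.594, -0.139]]
sqTL [0.699 0.157 0.007] [0.0016 0.0016]
sqTR [0.698 0.045 0.008] [0.0001 0.0001]
obTL [0.68  0.038 0.008] [0.0002 0.0002]
obTR [ 0.682 -0.073  0.006] [0.0007 0.0007]
rdR [ 0.653 -0.194  0.002] [0.0039 0.0039]
rdL [ 0.648 -0.079  0.006] [0.0015 0.0015]
```

Emit:
arm_command(motion=[{"x": 0.002,"y": 0.0014,"z": 0.04,"yaw": 0,"hand": 0.5},{"x": 0,"y": 0,"z": 0.03,"yaw": 0,"hand": 0.5},{"x": 0,"y": 0,"z": 0.01,"yaw": 0,"hand": 0.5},{"x": 0,"y": 0,"z": 0.003,"yaw": 0,"hand": 0.5},{"x": 0,"y": 0,"z": 0,"yaw": 0,"hand": 0.5}])

```text
clock: 4.68
position: [0.646, -0.0176, 0.0361]
orientation: [180.0, -0.1, 0.6]
contact_force: [0.6, -0.2, 0.4]
finger_gap: 0.52
grasp_force: 31.0
```

Emit:
arm_command(motion=[{"x": 0,"y": 0,"z": 0.002,"yaw": 0,"hand": 0.5},{"x": 0,"y": 0,"z": 0.001,"yaw": 0,"hand": 0.5},{"x": 0,"y": 0,"z": 0,"yaw": 0,"hand": 0.5}])

```text
clock: 5.05
position: [0.6452, -0.017, 0.032]
orientation: [180.0, -0.0, 0.6]
contact_force: [-0.1, -0.1, -0.7]
finger_gap: 0.519
grasp_force: 31.0
```

Emit:
arm_command(motion=[{"x": 0,"y": 0,"z": 0.001,"yaw": 0,"hand": 0.5},{"x": 0,"y": 0,"z": 0.001,"yaw": 0,"hand": 0.5},{"x": 0,"y": 0,"z": 0,"yaw": 0,"hand": 0.5}])

```text
clock: 5.42
position: [0.6453, -0.017, 0.0309]
orientation: [180.0, 0.0, 0.6]
contact_force: [-3.4, 0.9, 7.7]
finger_gap: 0.52
grasp_force: 31.6
```

Emit:
arm_command(motion=[{"x": 0,"y": 0,"z": 0,"yaw": 0,"hand": -0.2},{"x": 0,"y": 0,"z": 0,"yaw": 0,"hand": -0.35},{"x": 0,"y": 0,"z": -0.01,"yaw": 0,"hand": -0.35},{"x": 0,"y": 0,"z": -0.03,"yaw": 0,"hand": -0.35},{"x": 0,"y": 0,"z": -0.06,"yaw": 0,"hand": -0.35}])

```text
clock: 6.05
position: [0.6428, -0.0168, 0.128]
orientation: [-179.9, 0.4, 0.6]
contact_force: [1.1, -0.4, 0.6]
finger_gap: 0.675
grasp_force: 0.0
```

Run:
```python
from h import *
plan([.586,.316,.145],96,10)
```

```text
pose [ 0.6428 -0.0168  0.128 ] [-179.94    0.36    0.63] t 6.05 dist/row 0.0338 turn/row -8.46
[-0.0053, -0.0333, -0.0017] 0.0235
[-0.0102, -0.0322, -0.0017] 0.0235
[-0.0148, -0.0304, -0.0017] 0.0235
[-0.0191, -0.0278, -0.0017] 0.0235
[-0.023, -0.0247, -0.0017] 0.0235
[-0.0264, -0.0211, -0.0017] 0.0235
[-0.0292, -0.017, -0.0017] 0.0235
[-0.0314, -0.0125, -0.0017] 0.0235
[-0.0329, -0.0077, -0.0017] 0.0235
[-0.0336, -0.0028, -0.0017] 0.0235
```

```bash
sed -i 's/def plan(target,yaw,n=5):/def plan(target,yaw,n=5,full=False):/; s/dy=((yaw-y0)+90)%180-90;d=/dy=((yaw-y0)+90)%180-90 if not full else yaw-y0;d=/' h.py
python3 - <<'E'
from h import *
plan([.586,.316,.145],96,10,True)
E
```

```text
pose [ 0.6428 -0.0168  0.128 ] [-179.94    0.36    0.63] t 6.05 dist/row 0.0338 turn/row 9.54
[-0.0053, -0.0333, -0.0017] -0.0265
[0.0003, -0.0338, -0.0017] -0.0265
[0.0059, -0.0332, -0.0017] -0.0265
[0.0113, -0.0318, -0.0017] -0.0265
[0.0164, -0.0295, -0.0017] -0.0265
[0.0211, -0.0264, -0.0017] -0.0265
[0.0252, -0.0225, -0.0017] -0.0265
[0.0285, -0.018, -0.0017] -0.0265
[0.0311, -0.0131, -0.0017] -0.0265
[0.0329, -0.0077, -0.0017] -0.0265
```

Emit:
arm_command(motion=[{"x": -0.0053,"y": -0.0333,"z": -0.0017,"yaw": -0.0265,"hand": -0.5},{"x": 0.0003,"y": -0.0338,"z": -0.0017,"yaw": -0.0265,"hand": -0.5},{"x": 0.0059,"y": -0.0332,"z": -0.0017,"yaw": -0.0265,"hand": -0.5},{"x": 0.0113,"y": -0.0318,"z": -0.0017,"yaw": -0.0265,"hand": -0.5},{"x": 0.0164,"y": -0.0295,"z": -0.0017,"yaw": -0.0265,"hand": -0.5}])

```text
clock: 6.68
position: [0.6167, 0.1503, 0.1392]
orientation: [180.0, -0.0, 48.6]
contact_force: [-0.1, -0.9, 1.2]
finger_gap: 0.75
grasp_force: 0.0
```

Emit:
arm_command(motion=[{"x": 0.0211,"y": -0.0264,"z": -0.0017,"yaw": -0.0265,"hand": -0.5},{"x": 0.0252,"y": -0.0225,"z": -0.0017,"yaw": -0.0265,"hand": -0.5},{"x": 0.0285,"y": -0.018,"z": -0.0017,"yaw": -0.0265,"hand": -0.5},{"x": 0.0311,"y": -0.0131,"z": -0.0017,"yaw": -0.0265,"hand": -0.5},{"x": 0.0329,"y": -0.0077,"z": -0.0017,"yaw": -0.0265,"hand": -0.5}])

```text
clock: 7.3
position: [0.5882, 0.3168, 0.1476]
orientation: [180.0, -0.0, 96.3]
contact_force: [0.2, -0.2, 0.4]
finger_gap: 0.747
grasp_force: 0.0
```

Emit:
arm_command(motion=[{"x": 0,"y": 0,"z": 0,"yaw": 0,"hand": -0.5},{"x": 0,"y": 0,"z": 0,"yaw": 0,"hand": -0.5}])

```text
clock: 7.55
position: [0.5884, 0.3154, 0.1471]
orientation: [180.0, 0.0, 96.0]
contact_force: [0.6, 0.0, 0.5]
finger_gap: 0.748
grasp_force: 0.0
```

Run:
```python
from h import *
w=snap('w4');u=proj(w,[.588,.316,.0145],True);print(u)
u=u.astype(int);x0,y0=u[0]-80,u[1]-60;print(x0,y0)
cv2.imwrite('pics/w4c.png',cv2.resize(cv2.imread('pics/w4.png')[y0:y0+120,x0:x0+160],None,fx=5,fy=5,interpolation=cv2.INTER_CUBIC))
```

```text
w4 [0.5884 0.3154 0.1471] [1.7999e+02 2.0000e-02 9.5970e+01] 7.55 [0.6 0.  0.5] 0.748 0.0
[320.82544887 235.54640877]
240 175
```

View pics/w4c.png

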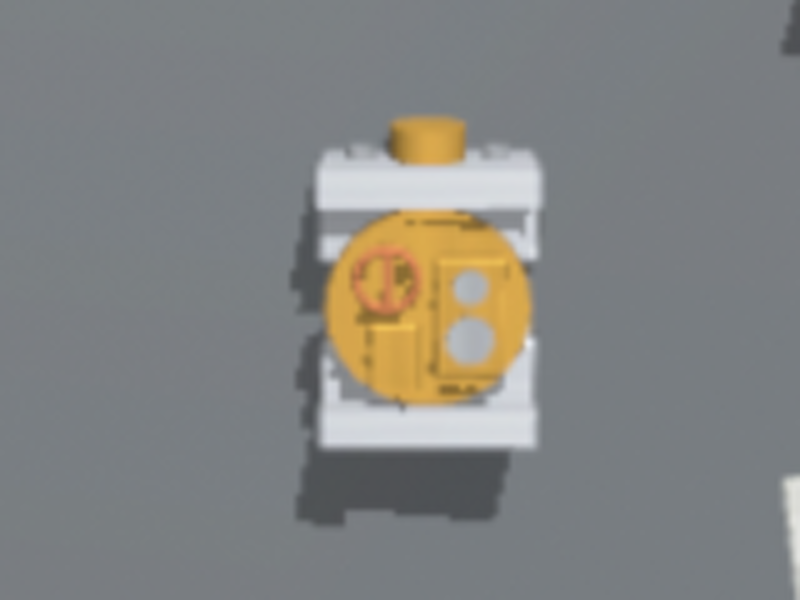

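The movement holder stands squarely in the view: jaws from (318,163) to (540,447) in the crop, so its centre is at px (325.4,235.8), with the screw head at the top (+x).

Run:
```python
from h import *
w=W('w4');X=atz(w,(325.4,235.8),.0145,True);print(X)
T=cams.camera_params('top');print(tri(ray(T,(182.2,200))if 0 else ray(T,(157+(303)/4%50-.4,175+98/4-.4)),ray(w,(325.4,236.2),True)))
print(go([X[0],X[1],.021],96))
```

```text
[0.59132101 0.3161539  0.0145    ]
(array([0.59091566, 0.31595553, 0.01464884]), [0.00043381894364958614, 0.0004338189436495124])
(array([0.001 , 0.003 , 0.1259]), np.float64(-0.07013080886308387), np.float64(-0.0002))
```

Emit:
arm_command(motion=[{"x": 0.001,"y": 0.003,"z": 0.055,"yaw": 0,"hand": -0.4},{"x": 0,"y": 0,"z": 0.045,"yaw": 0,"hand": -0.4},{"x": 0,"y": 0,"z": 0.018,"yaw": 0,"hand": -0.4},{"x": 0,"y": 0,"z": 0.007,"yaw": 0,"hand": -0.4},{"x": 0,"y": 0,"z": 0,"yaw": 0,"hand": -0.4}])

```text
clock: 8.22
position: [0.5923, 0.317, 0.0232]
orientation: [179.9, -0.0, 96.0]
contact_force: [-0.4, 0.6, -0.3]
finger_gap: 0.7
grasp_force: 0.0
```

Emit:
arm_command(motion=[{"x": 0,"y": 0,"z": 0,"yaw": 0,"hand": 0.1},{"x": 0,"y": 0,"z": 0,"yaw": 0,"hand": 0.3},{"x": 0,"y": 0,"z": 0,"yaw": 0,"hand": 0.6},{"x": 0,"y": 0,"z": 0,"yaw": 0,"hand": 0.8},{"x": 0,"y": 0,"z": 0,"yaw": 0,"hand": 0.8}], force=30)

```text
clock: 8.85
position: [0.5924, 0.3175, 0.024]
orientation: [179.8, -0.0, 96.0]
contact_force: [-0.7, -1.1, 5.9]
finger_gap: 0.34
grasp_force: 29.1
```

Emit:
arm_command(motion=[{"x": 0,"y": 0,"z": -0.015,"yaw": 0,"hand": 0.8},{"x": 0,"y": 0,"z": -0.045,"yaw": 0,"hand": 0.8},{"x": -0.0284,"y": 0.0004,"z": -0.03,"yaw": 0,"hand": 0.8},{"x": -0.0567,"y": 0.0009,"z": -0.01,"yaw": 0,"hand": 0.8},{"x": -0.0567,"y": 0.0009,"z": 0,"yaw": 0,"hand": 0.8}])

```text
clock: 9.48
position: [0.6095, 0.1755, 0.1248]
orientation: [179.8, -0.0, 96.1]
contact_force: [0.7, -0.1, -0.9]
finger_gap: 0.338
grasp_force: 29.8
```

Emit:
arm_command(motion=[{"x": -0.0567,"y": 0.0009,"z": 0,"yaw": 0,"hand": 0.8},{"x": -0.0567,"y": 0.0009,"z": 0,"yaw": 0,"hand": 0.8},{"x": -0.0567,"y": 0.0009,"z": 0,"yaw": 0,"hand": 0.8},{"x": -0.0567,"y": 0.0009,"z": 0,"yaw": 0,"hand": 0.8},{"x": -0.0567,"y": 0.0009,"z": 0,"yaw": 0,"hand": 0.8}])

```text
clock: 10.1
position: [0.6427, -0.107, 0.123]
orientation: [179.9, 0.0, 96.0]
contact_force: [1.1, 0.2, -1.4]
finger_gap: 0.338
grasp_force: 29.8
```

Emit:
arm_command(motion=[{"x": -0.0284,"y": 0.0005,"z": 0,"yaw": 0,"hand": 0.8},{"x": 0,"y": 0,"z": 0,"yaw": 0,"hand": 0.8},{"x": 0,"y": 0,"z": 0,"yaw": 0,"hand": 0.8}])

```text
clock: 10.48
position: [0.6459, -0.1328, 0.1222]
orientation: [180.0, -0.0, 96.0]
contact_force: [-0.5, 0.2, -1.1]
finger_gap: 0.34
grasp_force: 29.8
```

Run:
```python
from h import *
w=snap('w5');print('dish',proj(w,[.647,-.134,.013],True))
print(go([.647,-.133,.031],96))
```

```text
w5 [ 0.6459 -0.1328  0.1222] [ 1.800e+02 -3.000e-02  9.604e+01] 10.47 [-0.5  0.2 -1.1] 0.34 29.82190227136016
dish [322.75352937 248.68987849]
(array([-0.0009,  0.001 ,  0.091 ]), np.float64(0.0891744886031205), np.float64(0.0002))
```

View pics/w5.png

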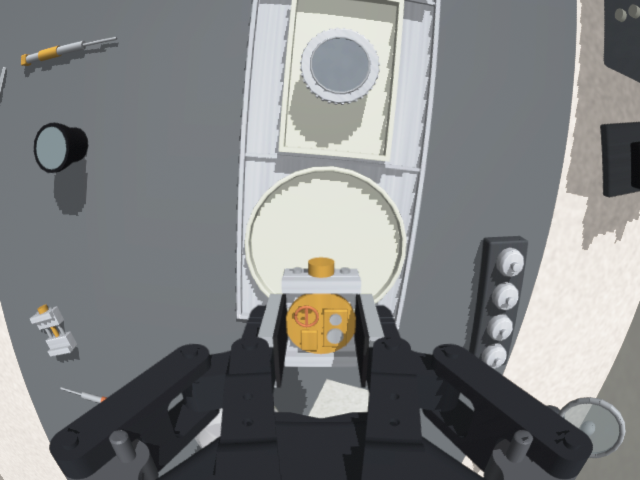

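The tin stands centred in the oblong bin. The dish rim is seen at left (246,240), top (327,168) and right (408,245), and the movement hangs level.

Run:
```python
from h import *
w=W('w5');P=[atz(w,u,.013,True)[:2] for u in((246,240),(327,168),(408,245))];print(np.round(P,4))
A=2*np.array([P[1]-P[0],P[2]-P[0]]);b=[P[1]@P[1]-P[0]@P[0],P[2]@P[2]-P[0]@P[0]];c=np.linalg.solve(A,b);print(c,np.linalg.norm(P[0]-c))
r=least_squares(lambda c:[np.linalg.norm(p-c)-.055 for p in P],c).x;print(r);print(go([r[0],r[1]+.001,.031],96))
```

```text
[[ 0.5951 -0.1334]
 [ 0.6439 -0.0803]
 [ 0.7042 -0.1254]]
[ 0.65007184 -0.13490213] 0.05494662004994529
[ 0.65007625 -0.134965  ]
(array([-0.0022,  0.004 ,  0.091 ]), np.float64(0.0891744886031205), np.float64(0.0002))
```

Emit:
arm_command(motion=[{"x": -0.0015,"y": 0.003,"z": 0.04,"yaw": 0,"hand": 0.8},{"x": 0,"y": 0,"z": 0.035,"yaw": 0,"hand": 0.8},{"x": 0,"y": 0,"z": 0.012,"yaw": 0,"hand": 0.8},{"x": 0,"y": 0,"z": 0.002,"yaw": 0,"hand": 0.8},{"x": 0,"y": 0,"z": 0,"yaw": 0,"hand": 0.8}])

```text
clock: 11.15
position: [0.6503, -0.1346, 0.0345]
orientation: [179.9, 0.1, 96.1]
contact_force: [0.5, 0.2, -0.4]
finger_gap: 0.34
grasp_force: 29.8
```

Emit:
arm_command(motion=[{"x": 0,"y": 0,"z": 0.001,"yaw": 0,"hand": 0.8},{"x": 0,"y": 0,"z": 0.001,"yaw": 0,"hand": 0.8},{"x": 0,"y": 0,"z": 0,"yaw": 0,"hand": 0.8}])

```text
clock: 11.52
position: [0.6494, -0.1348, 0.0312]
orientation: [180.0, 0.0, 96.0]
contact_force: [0.5, 0.7, -0.6]
finger_gap: 0.335
grasp_force: 30.0
```

Emit:
arm_command(motion=[{"x": 0,"y": 0,"z": 0.001,"yaw": 0,"hand": 0.8},{"x": 0,"y": 0,"z": 0.0005,"yaw": 0,"hand": 0.8},{"x": 0,"y": 0,"z": 0,"yaw": 0,"hand": 0.8}])

```text
clock: 11.9
position: [0.6495, -0.1349, 0.031]
orientation: [180.0, 0.0, 96.0]
contact_force: [-5.0, 0.8, 9.1]
finger_gap: 0.339
grasp_force: 31.9
```

Emit:
arm_command(motion=[{"x": 0,"y": 0,"z": 0,"yaw": 0,"hand": 0.15},{"x": 0,"y": 0,"z": 0,"yaw": 0,"hand": -0.1},{"x": 0,"y": 0,"z": -0.01,"yaw": 0,"hand": -0.1},{"x": 0,"y": 0,"z": -0.04,"yaw": 0,"hand": -0.1},{"x": 0,"y": 0,"z": -0.05,"yaw": 0,"hand": -0.1}])

```text
clock: 12.52
position: [0.6482, -0.1343, 0.1293]
orientation: [-179.9, -0.1, 96.0]
contact_force: [-0.7, -1.3, 0.4]
finger_gap: 0.55
grasp_force: 0.0
```

Emit:
arm_command(motion=[{"x": -0.0424,"y": -0.0203,"z": -0.03,"yaw": 0,"hand": -0.1},{"x": -0.0424,"y": -0.0203,"z": -0.015,"yaw": 0,"hand": -0.1},{"x": -0.0424,"y": -0.0203,"z": 0,"yaw": 0,"hand": -0.1},{"x": -0.0424,"y": -0.0203,"z": 0,"yaw": 0,"hand": -0.1},{"x": 0,"y": 0,"z": 0,"yaw": 0,"hand": -0.1}])

```text
clock: 13.15
position: [0.585, -0.3153, 0.1751]
orientation: [180.0, 0.1, 95.8]
contact_force: [0.4, 1.8, 0.1]
finger_gap: 0.554
grasp_force: 0.0
```

Run:
```python
from h import *
w=snap('w6');u=proj(w,[.586,-.312,.055],True);print(u)
im=cv2.imread('pics/w6.png');x0=min(max(int(u[0])-160,0),320);y0=min(max(int(u[1])-120,0),240);print(x0,y0)
cv2.imwrite('pics/w6c.png',cv2.resize(im[y0:y0+240,x0:x0+320],None,fx=2.5,fy=2.5,interpolation=cv2.INTER_CUBIC))
```

```text
w6 [ 0.585  -0.3153  0.1751] [1.7998e+02 8.0000e-02 9.5780e+01] 13.15 [0.4 1.8 0.1] 0.554 0.0
[323.19494599 237.12245827]
163 117
```

View pics/w6c.png

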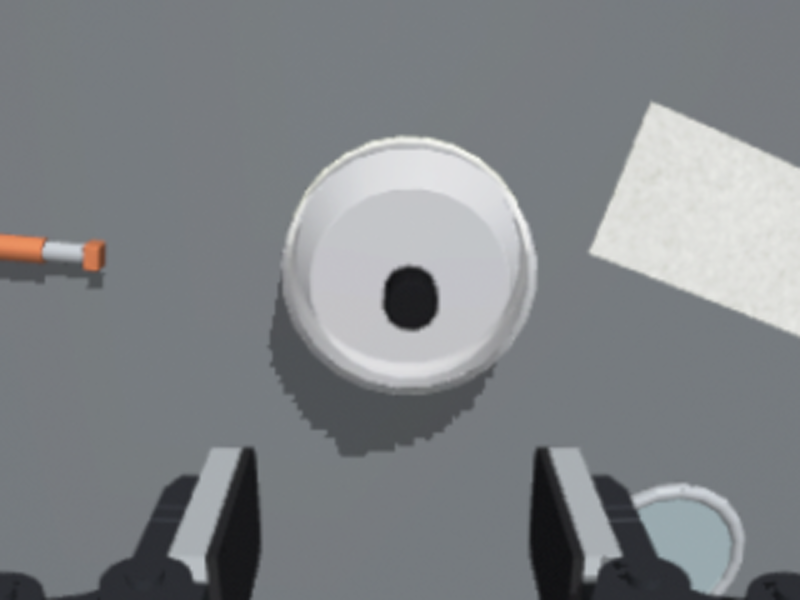

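The cover stands centred in the view: knob top at px (327.1,237.9), and the lower rim's circle centred at about px (326.6,222.7).

Run:
```python
from h import *
w=W('w6');T=cams.camera_params('top')
print('knob@.055',atz(w,(327.1,237.9),.055,True),'rim@0.003',np.mean([atz(w,(163+x/2.5-.3,117+y/2.5-.3),.003,True) for x,y in((282,265),(537,265),(410,136),(410,393))],0))
print(tri(ray(T,(467+(719-600)/4-.4,179+(411-320)/4-.4)),ray(w,(327.1,237.9),True)))
print(go([.588,-.312,.0525],96))
```

```text
knob@.055 [ 0.58874518 -0.31228698  0.055     ] rim@0.003 [ 0.58965553 -0.31569336  0.003     ]
(array([ 0.5891577 , -0.31422316,  0.04348403]), [0.0015007301812132313, 0.0015007301812133406])
(array([0.0012, 0.0024, 0.1223]), np.float64(-0.1342012984380716), np.float64(-0.0004))
```

Emit:
arm_command(motion=[{"x": 0,"y": 0.0033,"z": 0.05,"yaw": 0,"hand": 0.1},{"x": 0,"y": 0,"z": 0.045,"yaw": 0,"hand": 0.1},{"x": 0,"y": 0,"z": 0.02,"yaw": 0,"hand": 0.1},{"x": 0,"y": 0,"z": 0.006,"yaw": 0,"hand": 0.1},{"x": 0,"y": 0,"z": 0,"yaw": 0,"hand": 0.1}])

```text
clock: 13.82
position: [0.5906, -0.3116, 0.0547]
orientation: [179.9, 0.1, 96.1]
contact_force: [0.4, -0.1, 0.6]
finger_gap: 0.452
grasp_force: 0.0
```

Emit:
arm_command(motion=[{"x": 0,"y": 0,"z": 0,"yaw": 0,"hand": 0.4},{"x": 0,"y": 0,"z": 0,"yaw": 0,"hand": 0.6},{"x": 0,"y": 0,"z": 0,"yaw": 0,"hand": 0.8},{"x": 0,"y": 0,"z": 0,"yaw": 0,"hand": 1},{"x": 0,"y": 0,"z": 0,"yaw": 0,"hand": 1}], force=30)

```text
clock: 14.45
position: [0.5903, -0.3121, 0.055]
orientation: [179.9, 0.1, 96.0]
contact_force: [-1.2, 1.5, 5.3]
finger_gap: 0.171
grasp_force: 29.4
```

Emit:
arm_command(motion=[{"x": 0,"y": 0,"z": -0.015,"yaw": 0,"hand": 1},{"x": 0,"y": 0,"z": -0.035,"yaw": 0,"hand": 1},{"x": 0,"y": 0,"z": -0.035,"yaw": 0,"hand": 1},{"x": 0.02,"y": 0.009,"z": -0.015,"yaw": 0,"hand": 1},{"x": 0.04,"y": 0.018,"z": 0,"yaw": 0,"hand": 1}])

```text
clock: 15.08
position: [0.611, -0.2491, 0.1554]
orientation: [179.8, 0.1, 95.9]
contact_force: [1.3, 0.5, -1.3]
finger_gap: 0.17
grasp_force: 29.5
```

Emit:
arm_command(motion=[{"x": 0.05,"y": 0.0225,"z": 0,"yaw": 0,"hand": 1},{"x": 0.04,"y": 0.018,"z": 0,"yaw": 0,"hand": 1},{"x": 0.0214,"y": 0.0098,"z": 0,"yaw": 0,"hand": 1},{"x": 0,"y": 0,"z": 0,"yaw": 0,"hand": 1},{"x": 0,"y": 0,"z": 0,"yaw": 0,"hand": 1}])

```text
clock: 15.7
position: [0.6481, -0.1335, 0.153]
orientation: [-180.0, 0.0, 96.0]
contact_force: [-0.1, 0.8, -0.7]
finger_gap: 0.164
grasp_force: 29.5
```

Run:
```python
from h import *
w=snap('w7');print('mov',proj(w,[.6495,-.136,.02],True));print(go([.6493,-.1335,.062],96))
cv2.imwrite('pics/s7.png',cams.get_image('side')[:,:,::-1]);S=cams.camera_params('side')
u=proj(S,[.65,-.134,.08]).astype(int);print(u)
im=cv2.imread('pics/s7.png')[u[1]-60:u[1]+60,u[0]-60:u[0]+60];b=cv2.imread('pics/w7.png')
cv2.imwrite('pics/c7.png',np.hstack([cv2.resize(im,(360,360),interpolation=cv2.INTER_CUBIC),cv2.resize(b[130:430,180:480],(360,360))]))
```

```text
w7 [ 0.6481 -0.1335  0.153 ] [-1.7996e+02  2.0000e-02  9.6020e+01] 15.7 [-0.1  0.8 -0.7] 0.164 29.477352909743786
mov [322.99499162 239.75554079]
(array([0.0004, 0.0014, 0.0911]), np.float64(-0.024858426281909374), np.float64(-0.0001))
[283 186]
```

View pics/c7.png

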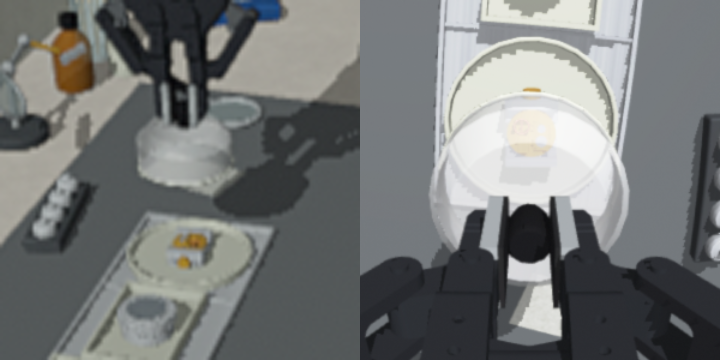

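The cover hangs level, and the movement stands in the middle of the dish (both at x≈531 in the right-hand crop). Lowering.

Emit:
arm_command(motion=[{"x": 0.0004,"y": 0.0014,"z": 0.035,"yaw": 0,"hand": 1},{"x": 0,"y": 0,"z": 0.03,"yaw": 0,"hand": 1},{"x": 0,"y": 0,"z": 0.016,"yaw": 0,"hand": 1},{"x": 0,"y": 0,"z": 0.005,"yaw": 0,"hand": 1},{"x": 0,"y": 0,"z": 0,"yaw": 0,"hand": 1}])

```text
clock: 16.42
position: [0.6501, -0.1329, 0.068]
orientation: [180.0, 0.0, 96.0]
contact_force: [-0.2, -0.4, -0.9]
finger_gap: 0.169
grasp_force: 29.5
```

Emit:
arm_command(motion=[{"x": 0,"y": 0,"z": 0.002,"yaw": 0,"hand": 1},{"x": 0,"y": 0,"z": 0.0015,"yaw": 0,"hand": 1},{"x": 0,"y": 0,"z": 0,"yaw": 0,"hand": 1}])

```text
clock: 16.8
position: [0.6499, -0.1323, 0.0641]
orientation: [180.0, 0.0, 96.0]
contact_force: [-0.4, 0.1, -0.9]
finger_gap: 0.165
grasp_force: 29.5
```

Emit:
arm_command(motion=[{"x": 0,"y": 0,"z": 0.0015,"yaw": 0,"hand": 1},{"x": 0,"y": 0,"z": 0.001,"yaw": 0,"hand": 1},{"x": 0,"y": 0,"z": 0,"yaw": 0,"hand": 1}])

```text
clock: 17.18
position: [0.6499, -0.1324, 0.062]
orientation: [180.0, 0.0, 96.0]
contact_force: [-1.7, 0.8, 5.4]
finger_gap: 0.169
grasp_force: 30.0
```

Emit:
arm_command(motion=[{"x": 0,"y": 0,"z": 0,"yaw": 0,"hand": 0.5},{"x": 0,"y": 0,"z": 0,"yaw": 0,"hand": 0.2},{"x": 0,"y": 0,"z": -0.015,"yaw": 0,"hand": 0.2},{"x": 0,"y": 0,"z": -0.04,"yaw": 0,"hand": 0.2},{"x": 0,"y": 0,"z": -0.03,"yaw": 0,"hand": 0.2}])

```text
clock: 17.8
position: [0.6504, -0.1326, 0.149]
orientation: [179.9, 0.0, 96.0]
contact_force: [0.2, 0.1, -1.5]
finger_gap: 0.399
grasp_force: 0.0
```

Emit:
arm_command(motion=[{"x": 0.0426,"y": -0.0287,"z": 0,"yaw": 0,"hand": -0.5},{"x": 0.0426,"y": -0.0287,"z": 0,"yaw": 0,"hand": -0.5},{"x": 0.0426,"y": -0.0287,"z": 0,"yaw": 0,"hand": -0.5},{"x": 0.0426,"y": -0.0287,"z": 0,"yaw": 0,"hand": -0.5},{"x": 0.0426,"y": -0.0287,"z": 0,"yaw": 0,"hand": -0.5}])

```text
clock: 18.42
position: [0.484, 0.0655, 0.1475]
orientation: [179.9, 0.0, 96.0]
contact_force: [-0.3, 0.2, 0.1]
finger_gap: 0.749
grasp_force: 0.0
```

Emit:
arm_command(motion=[{"x": 0.0426,"y": -0.0287,"z": 0,"yaw": 0,"hand": -0.5},{"x": 0,"y": 0,"z": 0,"yaw": 0,"hand": -0.5},{"x": 0,"y": 0,"z": 0,"yaw": 0,"hand": -0.5}])

```text
clock: 18.8
position: [0.4526, 0.1036, 0.1475]
orientation: [179.9, 0.0, 96.1]
contact_force: [-0.6, 0.5, 0.0]
finger_gap: 0.749
grasp_force: 0.0
```

Run:
```python
from h import *
w=snap('w8');u=proj(w,[.452,.104,.012],True);print(u)
u=u.astype(int);x0,y0=u[0]-80,u[1]-60;print(x0,y0)
cv2.imwrite('pics/w8c.png',cv2.resize(cv2.imread('pics/w8.png')[y0:y0+120,x0:x0+160],None,fx=5,fy=5,interpolation=cv2.INTER_CUBIC))
```

```text
w8 [0.4526 0.1036 0.1475] [1.7986e+02 3.0000e-02 9.6080e+01] 18.8 [-0.6  0.5  0. ] 0.749 0.0
[320.05453487 234.70140279]
240 174
```

View pics/w8c.png

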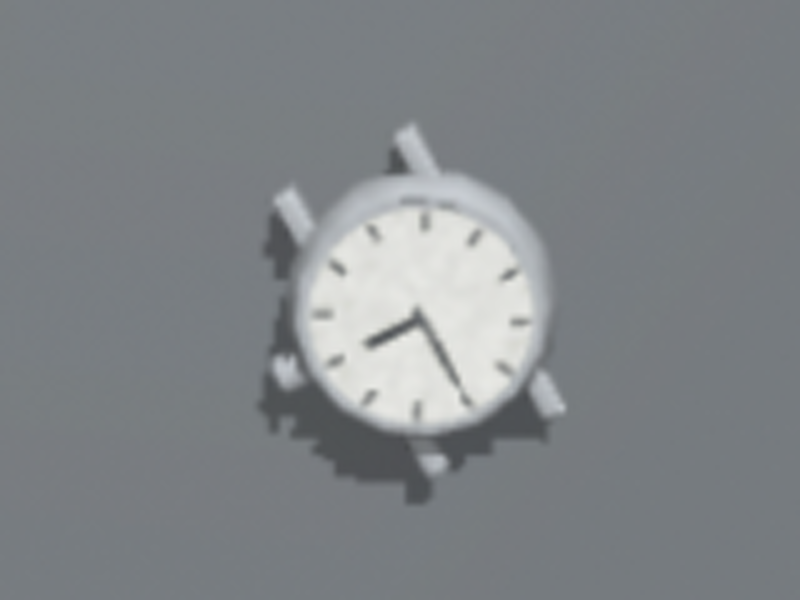

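The watch lies face up with its dial centre at crop (420,318). Lug tips are at (285,193), (405,128), (558,410) and (432,466), and the crown is at (285,372). I'll grip the case sides between crown and lug, about 36° off the crown axis.

Run:
```python
from h import *
w=W('w8');f=lambda x,y,z:atz(w,(240+x/5-.4,174+y/5-.4),z,True)
d=f(419,318,.012);L=[f(*p,.004) for p in((285,193),(405,128),(558,410),(432,466))];c=f(285,372,.005)
m=np.mean(L,0);ya=(L[0]+L[1]-L[2]-L[3])/2;print('dial',d.round(4),'lugs',m.round(4),np.linalg.norm(ya[:2]).round(4),'crown dist',np.linalg.norm((c-m)[:2]))
xa=np.degrees(np.arctan2(*(c-m)[1::-1]));yb=np.degrees(np.arctan2(ya[1],ya[0]));print('crown dir',xa,'lug dir',yb)
T=cams.camera_params('top');print(tri(ray(T,(260+101/4-.4,243+98/4-.4)),ray(w,(240+419/5-.4,174+318/5-.4),True)))
q=(d+m)/2;print(q);print(go([q[0],q[1],.0205]))
```

```text
dial [0.4546 0.1024 0.012 ] lugs [0.4551 0.1024 0.004 ] 0.0494 crown dist 0.023387756102550596
crown dir -146.60390011255288 lug dir 123.60208260542042
(array([0.45447636, 0.10303714, 0.01429678]), [7.192649980460642e-05, 7.192649980468667e-05])
[0.45486922 0.1023893  0.008     ]
(array([-0.001 ,  0.0017,  0.1267]), None, None)
```

Emit:
arm_command(motion=[{"x": -0.001,"y": 0.0017,"z": 0.045,"yaw": 0,"hand": -0.4},{"x": 0,"y": 0,"z": 0.045,"yaw": 0.0236,"hand": -0.4},{"x": 0,"y": 0,"z": 0.025,"yaw": 0,"hand": -0.4},{"x": 0,"y": 0,"z": 0.012,"yaw": 0,"hand": -0.4},{"x": 0,"y": 0,"z": 0,"yaw": 0,"hand": -0.4}])

```text
clock: 19.48
position: [0.4536, 0.1023, 0.019]
orientation: [-179.9, 0.0, 87.5]
contact_force: [0.5, 0.3, 0.1]
finger_gap: 0.698
grasp_force: 0.0
```

Emit:
arm_command(motion=[{"x": 0,"y": 0,"z": 0,"yaw": 0,"hand": -0.2},{"x": 0,"y": 0,"z": 0,"yaw": 0,"hand": 0},{"x": 0,"y": 0,"z": 0,"yaw": 0,"hand": 0.2},{"x": 0,"y": 0,"z": 0,"yaw": 0,"hand": 0.5},{"x": 0,"y": 0,"z": 0,"yaw": 0,"hand": 0.5}], force=30)

```text
clock: 20.1
position: [0.4549, 0.1029, 0.0209]
orientation: [179.8, 0.0, 87.6]
contact_force: [-0.9, -1.8, 4.7]
finger_gap: 0.453
grasp_force: 28.9
```

Emit:
arm_command(motion=[{"x": 0,"y": 0,"z": -0.015,"yaw": 0,"hand": 0.5},{"x": 0,"y": 0,"z": -0.045,"yaw": 0,"hand": 0.5},{"x": 0.0004,"y": 0.03,"z": -0.035,"yaw": 0,"hand": 0.5},{"x": 0.0006,"y": 0.05,"z": -0.005,"yaw": 0,"hand": 0.5},{"x": 0.0006,"y": 0.05,"z": 0,"yaw": 0,"hand": 0.5}])

```text
clock: 20.72
position: [0.5857, 0.0991, 0.1222]
orientation: [179.8, -0.0, 87.6]
contact_force: [0.7, -0.5, 0.3]
finger_gap: 0.453
grasp_force: 29.7
```

Emit:
arm_command(motion=[{"x": 0.0006,"y": 0.04,"z": 0,"yaw": 0,"hand": 0.5},{"x": 0.0002,"y": 0.0187,"z": 0,"yaw": 0,"hand": 0.5},{"x": 0,"y": 0,"z": 0,"yaw": 0,"hand": 0.5},{"x": 0,"y": 0,"z": 0,"yaw": 0,"hand": 0.5}])

```text
clock: 21.22
position: [0.6411, 0.0974, 0.1195]
orientation: [-179.9, -0.0, 87.6]
contact_force: [0.7, 0.6, -1.0]
finger_gap: 0.45
grasp_force: 29.8
```

Run:
```python
from h import *
w=snap('w9');print(proj(w,[.6435,.097,.017],True));print(go([.6435,.097,.029]))
```

```text
w9 [0.6411 0.0974 0.1195] [-179.95   -0.     87.55] 21.23 [ 0.7  0.6 -1. ] 0.45 29.769219593144953
[325.3442773  250.20611118]
(array([-0.0003,  0.0026,  0.0905]), None, None)
```

View pics/w9.png

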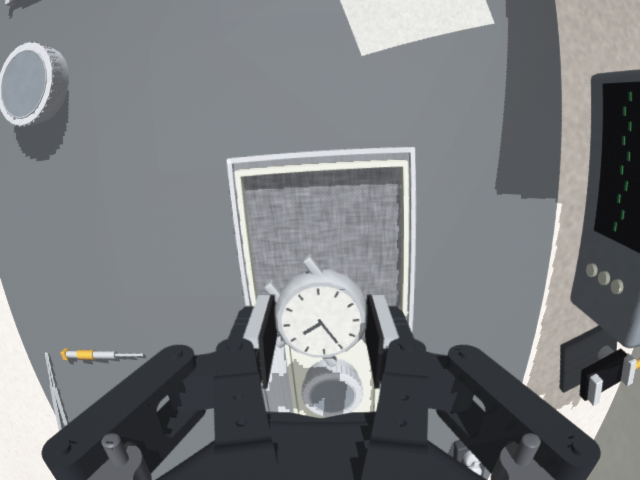

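The watch hangs level with its dial up. The bin's sides are at about x=247 and 406, close to the predicted centre. Lowering.

Emit:
arm_command(motion=[{"x": 0,"y": 0.003,"z": 0.04,"yaw": 0,"hand": 0.5},{"x": 0,"y": 0,"z": 0.03,"yaw": 0,"hand": 0.5},{"x": 0,"y": 0,"z": 0.013,"yaw": 0,"hand": 0.5},{"x": 0,"y": 0,"z": 0.004,"yaw": 0,"hand": 0.5},{"x": 0,"y": 0,"z": 0,"yaw": 0,"hand": 0.5}])

```text
clock: 21.9
position: [0.6457, 0.0972, 0.0334]
orientation: [179.9, -0.0, 87.5]
contact_force: [-0.8, 0.1, -1.3]
finger_gap: 0.451
grasp_force: 29.8
```

Emit:
arm_command(motion=[{"x": 0,"y": 0,"z": 0.0015,"yaw": 0,"hand": 0.5},{"x": 0,"y": 0,"z": 0.0015,"yaw": 0,"hand": 0.5},{"x": 0,"y": 0,"z": 0,"yaw": 0,"hand": 0.5}])

```text
clock: 22.28
position: [0.6451, 0.0971, 0.0295]
orientation: [180.0, -0.0, 87.5]
contact_force: [-0.1, -0.4, -0.6]
finger_gap: 0.452
grasp_force: 29.8
```

Emit:
arm_command(motion=[{"x": 0,"y": 0,"z": 0.001,"yaw": 0,"hand": 0.5},{"x": 0,"y": 0,"z": 0.001,"yaw": 0,"hand": 0.5},{"x": 0,"y": 0,"z": 0,"yaw": 0,"hand": 0.5}])

```text
clock: 22.65
position: [0.6453, 0.0971, 0.0289]
orientation: [180.0, 0.0, 87.5]
contact_force: [-5.9, -0.0, 9.4]
finger_gap: 0.453
grasp_force: 31.2
```

Emit:
arm_command(motion=[{"x": 0,"y": 0,"z": 0,"yaw": 0,"hand": -0.05},{"x": 0,"y": 0,"z": 0,"yaw": 0,"hand": -0.25},{"x": 0,"y": 0,"z": -0.01,"yaw": 0,"hand": -0.25},{"x": 0,"y": 0,"z": -0.04,"yaw": 0,"hand": -0.25},{"x": 0,"y": 0,"z": -0.05,"yaw": 0,"hand": -0.25}])

```text
clock: 23.28
position: [0.644, 0.097, 0.1274]
orientation: [-179.8, 0.0, 87.5]
contact_force: [1.1, -0.5, 0.3]
finger_gap: 0.623
grasp_force: 0.0
```

Emit:
arm_command(motion=[{"x": -0.0175,"y": -0.05,"z": -0.02,"yaw": 0,"hand": -0.25},{"x": -0.0175,"y": -0.05,"z": -0.02,"yaw": 0,"hand": -0.25},{"x": -0.0175,"y": -0.05,"z": -0.02,"yaw": 0,"hand": -0.25},{"x": -0.0175,"y": -0.05,"z": -0.02,"yaw": 0,"hand": -0.25},{"x": 0,"y": -0.03,"z": 0,"yaw": 0,"hand": -0.25}])

```text
clock: 23.9
position: [0.4115, 0.0363, 0.2095]
orientation: [179.8, 0.0, 87.5]
contact_force: [0.2, -0.2, 0.5]
finger_gap: 0.626
grasp_force: 0.0
```

Run:
```python
from h import *
w=snap('w10');T=cams.camera_params('top');a=cams.get_image('top')[:,:,::-1];b=cams.get_image('side')[:,:,::-1]
A=cv2.resize(a[135:215,250:450],None,fx=4,fy=4,interpolation=cv2.INTER_CUBIC);B=cv2.resize(b[185:295,210:330],None,fx=2.4,fy=2.4)
C=np.zeros((264,512,3),np.uint8);B=B[:264];c=cv2.resize(a[80:340,100:580],None,fx=1,fy=1)[:264];C[:260,:480]=c
cv2.imwrite('pics/c10.png',np.vstack([A,np.hstack([B,C])]))
```

```text
w10 [0.4115 0.0363 0.2095] [1.7976e+02 3.0000e-02 8.7480e+01] 23.9 [ 0.2 -0.2  0.5] 0.626 0.0
```

View pics/c10.png

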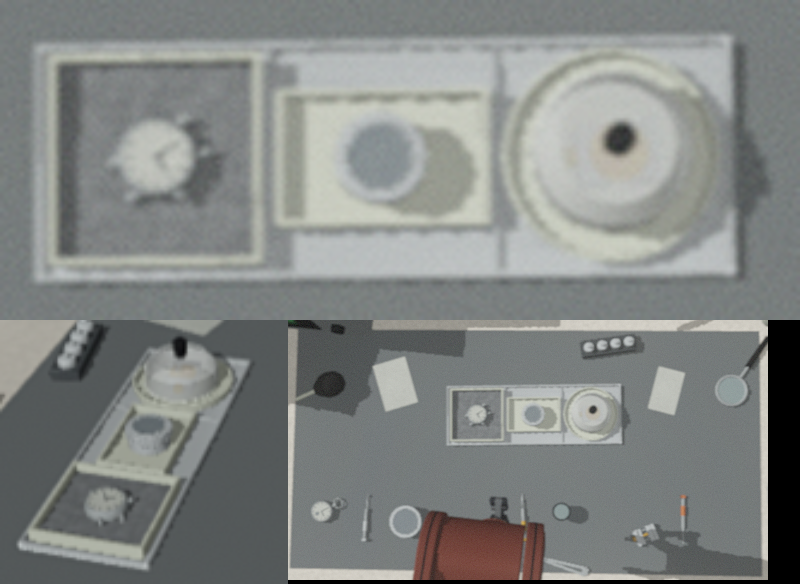

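The picture shows all four pieces level and centred in their bins: watch at crop (157,155), tin at (380,157) and cover at (612,155). The other items have not moved.

```bash
python3 -c "
from rig import ctrl;print(ctrl.job_done())"
```

```text
the job is handed in; nothing more can be done
None
```

The job is handed in, with no verdict returned: the last picture shows the watch, small tin and covered movement level and centred in their bins, and the pocket watch, empty holder and large tin where they started.

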